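Snap the two candy dishes into the gold tray

TASK

Fit the two loose candy dishes into the gold candy tray for visitors, the wide dish in the wide bay and the narrow dish in the narrow bay. Press each bay's latch open by its paddle, set the dish in with its tongue towards the latch, and push it down fully home so that the latch snaps shut over the tongue. Leave the other things on the console where they are.

Things in the scene. Friction and masses are not known exactly. Their poses are not given: they have to be found in the camera images.
- tray: gold plastic candy tray fixed to the console, 164 (x) by 166 (y) mm, origin at the centre of its underside, z up. Two open bays side by side, long along x: wide bay on the +y side, narrow bay on the -y side, centres 82 mm apart; an aluminium latch at the +x end of each. Heights above the console: side walls 20, -x end wall 30, low wall at the latch end 14 mm
- wide_dish: the wide ivory plastic dish, loose, about 0.12 kg: open box 96 (x) by 84 (y) by 24 mm high, origin at the centre of its underside, z up; foot stepped in 4 mm all round as a lead-in. A tongue juts 18 mm from the middle of its +x end. In the middle stands an upright grip plate 12 mm thick (x), 40 mm wide (y), its top 60 mm above the underside, 36 above the rim
- wide_grip (a point): point on the wide dish's grip plate where to pinch it along the dish's x: over the dish's centre, 45 mm above the underside; axes as the dish
- wide_tongue (a point): point in the wide dish's tongue, dish frame x = +60, z = +20 mm. The tongue is 26 mm wide, 8 mm thick (16 to 24 mm above the underside, top flush with the rim) and reaches x = +48 to +66 mm
- wide_bay (a point): centre of the wide bay's floor, tray frame x = -24, y = +34.5, z = 6 mm; axes as the tray. The bay is 101 by 89 mm, 2.5 mm clear all round the dish. The wide dish's origin belongs here, its +x along the tray's +x
- wide_nest (a point): where point wide_tongue lies when the wide dish is home: tray frame x = +36, y = +34.5, z = 26 mm. With the latch open a toe juts into the tongue's path here, up to 35 mm above the console: the tongue, pushed down with about 6 N (more than the dish's weight), turns the toe down and the latch snaps shut over it as the dish comes home
- wide_paddle (a point): spot on the upper face of the wide latch's paddle, 26 mm from the hinge, moving with the latch. The paddle is 30 mm wide (y) and reaches 33 mm beyond the hinge to the tray's +x. Shut, it slopes up 25 degrees away from the bay (this spot about 40 mm above the console); open, it slopes down 38 degrees. Press it straight down 24 to 26 mm beyond the hinge until the finger is 22 to 25 mm above the console
- wide_latch (a joint): angle of the wide bay's over-centre latch: 0 shut (at the start), 1.1 rad open. Hinge along the tray's y, tray x = +48 mm, 26 mm above the console. A toggle spring holds it at either end, tipping at 0.55; about 3 N on the paddle opens it and it stays open. Shut, its 24 mm wide hook (32 to 36 mm above the console, 14 mm from the hinge towards the bay) blocks the dish; open, it stands clear
- narrow_dish: the narrow ivory plastic dish, loose, about 0.12 kg: open box 96 (x) by 58 (y) by 24 mm high, origin at the centre of its underside, z up; foot stepped in 4 mm all round as a lead-in. A tongue juts 18 mm from the middle of its +x end. In the middle stands an upright grip plate 12 mm thick (x), 40 mm wide (y), its top 60 mm above the underside, 36 above the rim
- narrow_grip (a point): point on the narrow dish's grip plate where to pinch it along the dish's x: over the dish's centre, 45 mm above the underside; axes as the dish
- narrow_tongue (a point): point in the narrow dish's tongue, dish frame x = +60, z = +20 mm. The tongue is 26 mm wide, 8 mm thick (16 to 24 mm above the underside, top flush with the rim) and reaches x = +48 to +66 mm
- narrow_bay (a point): centre of the narrow bay's floor, tray frame x = -24, y = -47.5, z = 6 mm; axes as the tray. The bay is 101 by 63 mm, 2.5 mm clear all round the dish. The narrow dish's origin belongs here, its +x along the tray's +x
- narrow_nest (a point): where point narrow_tongue lies when the narrow dish is home: tray frame x = +36, y = -47.5, z = 26 mm. With the latch open a toe juts into the tongue's path here, up to 35 mm above the console: the tongue, pushed down with about 6 N (more than the dish's weight), turns the toe down and the latch snaps shut over it as the dish comes home
- narrow_paddle (a point): spot on the upper face of the narrow latch's paddle, 26 mm from the hinge, moving with the latch. The paddle is 30 mm wide (y) and reaches 33 mm beyond the hinge to the tray's +x. Shut, it slopes up 25 degrees away from the bay (this spot about 40 mm above the console); open, it slopes down 38 degrees. Press it straight down 24 to 26 mm beyond the hinge until the finger is 22 to 25 mm above the console
- narrow_latch (a joint): angle of the narrow bay's over-centre latch: 0 shut (at the start), 1.1 rad open. Hinge along the tray's y, tray x = +48 mm, 26 mm above the console. A toggle spring holds it at either end, tipping at 0.55; about 3 N on the paddle opens it and it stays open. Shut, its 24 mm wide hook (32 to 36 mm above the console, 14 mm from the hinge towards the bay) blocks the dish; open, it stands clear
- cup_a: a white ceramic cup, 72 mm across the rim, 55 mm tall, on the wooden tray; bystander
- cup_b: the second, identical cup on the wooden tray; bystander
- pitcher: glass pitcher, 105 mm across, 190 mm tall, handle on its +y side; bystander
- caddy: aluminium tea caddy with twist cap, 72 mm across, 116 mm tall; bystander
- spoon: wooden-handled spoon, 150 mm long, lying on the console beyond the tray; bystander
- bike_key: small motorbike key with a round black head, 70 mm long, lying flat; bystander
Things that resemble listed ones, but are neither listed nor needed, are in the scene too. What is shaped like the wide_dish but orange is not meant.

How it is judged:
By the outcome, as a careful person would: the job done as asked, in the order asked, and still so for the second after the job is handed in, with the robot touching nothing.
It also fails if it takes over 69 s, if anything falls off the work surface, if the arm or the gripper's body presses on something with over 40 N, if the wrist force passes 120 N, or if a joint passes its speed limit or range.

ROBOT

A 6-joint arm with a two-finger parallel gripper is mounted at the origin on the work surface. World frame = base frame: x ahead of the robot, y to its left, z up, the work surface at z = 0. Lengths are in m, angles in rad, forces in N, time in s.
With the tool pointing down it reaches from about 0.25 to 0.775 m from the base axis. Payload 4 kg.
Tool frame: the origin (TCP) lies midway between the tips of the shut fingers; the grasp point (between the pads) lies 19 mm behind it; z points along the fingers, y is the line along which they close (so a half turn about z gives the same grasp; the last joint's range is limited). The gripper opens to 94 mm and grips with 3 to 60 N. Pads are 16 mm wide; open, the fingers measure 119 mm over their backs; the gripper's body (75 mm by 177 mm) begins 78 mm behind the grasp point.
Start: joints at [1.124, 0.087, 1.371, -0, 1.684, -0.103], TCP at [0.185, 0.518, 0.206] pointing down, gripper open.
Joint ranges: [-3.1, 3.1], [-0.76, 2.03], [0.27, 2.55], [-1.08, 4.22], [0.17, 2.65], [-2.57, 2.57]. Speed limits (rad/s): [2.79, 2.79, 3.14, 3.14, 3.14, 3.14].

INTERFACE

Orientations are given as [roll, pitch, yaw] about the fixed x, y, z axes, in that order (R = Rz(yaw) Ry(pitch) Rx(roll)).
In Python, from bench import get_obs, snapshot, close_job gives the robot as it stands. The module is installed in compiled form; this text tells all that it offers.
- The arm moves only by the tool drive_tool, never from a script. Its argument "commands" is a list of rows, each a list of 6 numbers: the shift along the tool's x, y, z in units of 0.04 m (1.0 is 0.04 m), then the turn, a rotation vector about the tool's x, y, z in units of 0.1 rad (1.0 is 0.1 rad). In form: [[dx, dy, dz, wx, wy, wz], ...]. A call has 1 to 20 rows; each row shifts and turns the commanded pose from where the row before left it, along the tool's axes as they then stand; what a row does not reach is not made up. A row lasts 1/8 s, in which the tool goes at most 62.5 mm and 10.7 degrees, less where a joint would pass 70% of its speed; a pose out of reach is approached as far as the arm can. A call with a number of a shift or a turn outside -1 to 1 is refused whole. A call with a gripper value outside its range is refused whole. "gripper" is the closure, from 0 (fully open) to 1 (shut), set as the call begins (left out, the last holds). The fingers move at their own pace and stop on an object; the grip force is fixed at half the most. Time passes only in rows, so rows that do not move let the fingers close. It gives the time, the measured TCP pose, the force, the opening and the grip force at its end, in the units of the state.
- get_obs(): the state, without advancing time (a new reading comes with each control period).
- snapshot(name): name is "scene" or "top" or "wrist"; returns a dict with "image" (384x512x3 uint8, blue, green, red), "range_z" (384x512 float32, m along the optical axis (not along the pixel's ray), 0 where there is no reading), "fx", "fy", "cx", "cy" (pixels), "rvec" (rotation vector, rad) and "tvec" (3), from world to camera coordinates, as OpenCV has them. Camera axes: x right, y down, z forward; pixel columns grow to the right and rows downward; lengths in m; the calibration is good to about 2 mm. A picture is of the moment at which its call begins.
- close_job(): hands the job in; it is judged then, once.
The state is a dict: "time": time; "joint_positions": joint angles; "qvel": joint speeds; "joint_torque": joint torques, N m; "tool_pos": TCP position; "ee_rot": TCP orientation; "wrist_force": force on the tool from outside, world axes, zero at the start; "wrist_torque": the same for the moment, N m; "width": finger opening in m; "finger_force": force on a finger pad.
Only numpy, scipy, OpenCV 4.12 (cv2) and the standard library are available. Lean on these libraries where they do the work, as an engineer would, in place of code of your own. Each camera call takes 0.05 s, during which the arm holds its last target. There are 200 camera calls.

## Working session

There is one attempt and no reset: what is moved stays moved. The work goes in short steps, Python scripts to look and compute and a tool call to move; the robot and the scene stay as the last step left them, time stands still between calls to the robot, and variables do not carry over. Pictures are saved under pics/ and viewed, at most 10 in all, crops included, and the job is handed in when it is done.

Besides the shell and the picture viewer there is one more tool, called after ">>>" as name(argument=value, ...), one argument or row to a line, values as JSON. drive_tool: Moves the arm, as the interface text tells. Its arguments: {"type":"object","properties":{"commands":{"type":"array"},"gripper":{"type":"number"}},"required":["commands"]}

```bash
mkdir -p pics; cat > h.py <<'E'
import numpy as np, cv2
from bench import get_obs, snapshot
def cam(s):
    R,_=cv2.Rodrigues(np.array(s["rvec"],float)); return R,np.array(s["tvec"],float).ravel()
def cloud(s):
    R,t=cam(s); z=s["range_z"]; v,u=np.mgrid[:z.shape[0],:z.shape[1]]
    P=np.stack([(u-s["cx"])/s["fx"]*z,(v-s["cy"])/s["fy"]*z,z],-1)
    W=(P-t)@R; W[z==0]=np.nan; return W
def ray(s,u,v,h):
    R,t=cam(s); d=R.T@np.array([(u-s["cx"])/s["fx"],(v-s["cy"])/s["fy"],1]); c=-R.T@t
    return c+d*(h-c[2])/d[2]
def save(s,n): cv2.imwrite("pics/"+n,s["image"])
E
python3 - <<'E'
from h import *
import pickle
S={k:snapshot(k) for k in("scene","top")}
pickle.dump(S,open("s0.pkl","wb"))
for k in S: save(S[k],k+"0.png"); print(k,-cam(S[k])[0].T@cam(S[k])[1],S[k]["fx"])
o=get_obs(); print(o["time"],o["tool_pos"],o["ee_rot"],o["width"],o["wrist_force"])
E
```

```text
scene [ 0.88387264 -0.48684657  0.8257965 ] 350.628599331828
top [ 0.31812605 -0.10328297  1.48563734] 451.14242483520155
0.1 [0.1851675  0.51738259 0.20443407] [-3.13963144e+00 -2.18235927e-04  2.79781794e+00] 0.09412363976249424 [-0.08234207 -0.77509195  1.11968896]
```

View pics/top0.png

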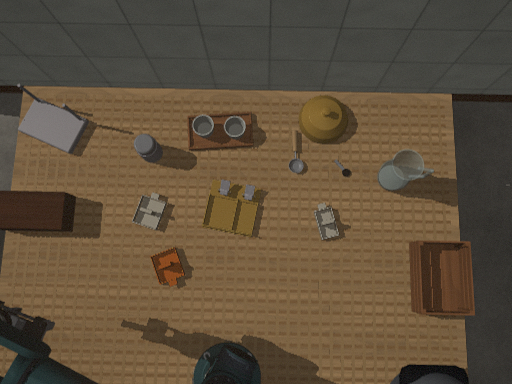

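View pics/scene0.png

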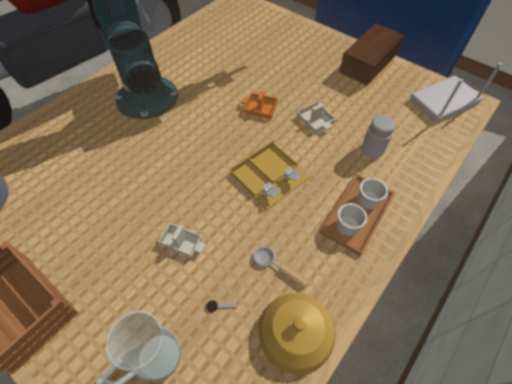

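Top view: two ivory boxes, at (150,212) and (327,222). The orange one at (168,267) is excluded by its colour. The ivory one at (150,212) looks wider, so it should be the wide dish, and (327,222) the narrow one. The tray is at (232,213) with its latches at the top, so +x points roughly up. I'll measure these and confirm in a crop.

```bash
python3 - <<'E'
from h import *
import pickle
S=pickle.load(open("s0.pkl","rb"))
T=S["top"]; im=T["image"]
c=[cv2.resize(im[a:a+60,b:b+60],(390,390),interpolation=cv2.INTER_CUBIC) for a,b in((182,122),(195,298))]
c.append(cv2.resize(im[170:245,195:270],(390,390),interpolation=cv2.INTER_CUBIC))
c=[cv2.resize(x,(266,266)) for x in c]
cv2.imwrite("pics/crop0.png",cv2.hconcat(c))
for n,s in S.items():
    W=cloud(s); 
    for nm,c,r in (("wide",(.52,.14),.09),("narrow",(.51,-.41),.09),("tray",(.53,-.11),.14)):
        pass
W=cloud(T)
for nm,(u,v) in dict(wide=(150,212),narrow=(327,222),orange=(168,267),tray=(232,213),base=(228,375)).items(): print(nm,np.round(ray(T,u,v,.024),3), np.round(W[v,u],3))
# heights table
print(np.round(np.nanmedian(W[300:320,250:300,2]),4))
E
```

```text
wide [0.507 0.27  0.024] [0.503 0.261 0.062]
narrow [ 0.487 -0.308  0.024] [ 0.482 -0.302  0.064]
orange [0.332 0.201 0.024] [0.332 0.201 0.026]
tray [0.51  0.002 0.024] [0.512 0.003 0.009]
base [ 0.01  -0.002  0.024] [ 0.051 -0.016  0.218]
-0.0
```

View pics/crop0.png

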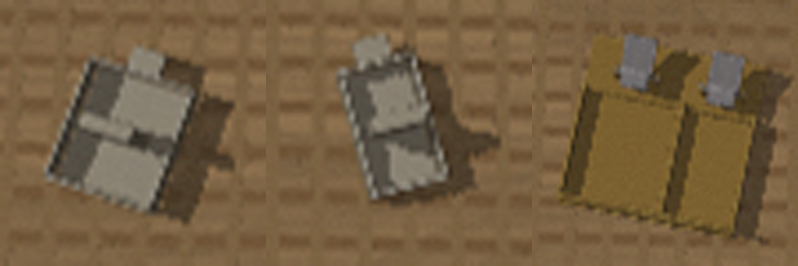

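The crop confirms it: the left dish (tongue at (147,62)) is nearly square, so it is the wide ivory dish. The middle one is the narrow dish (tongue at (372,50)). On the tray, the wide bay is on the left with its latch at (638,60), and the narrow latch is at (725,78).

```bash
cat >> h.py <<'E'
def rect(s,box,zlo,zhi,ivory=None,gold=False):
    W=cloud(s); hsv=cv2.cvtColor(s["image"],cv2.COLOR_BGR2HSV)
    m=(W[...,0]>box[0])&(W[...,0]<box[1])&(W[...,1]>box[2])&(W[...,1]<box[3])&(W[...,2]>zlo)&(W[...,2]<zhi)
    return W[m],hsv[m]
def wrect(P):
    (c,sz,a)=cv2.minAreaRect((P[:,:2]*1000).astype(np.float32)); return np.round(c,1),np.round(sz,1),round(a,1)
E
python3 - <<'E'
from h import *
import pickle
S=pickle.load(open("s0.pkl","rb")); S["wrist"]=snapshot("wrist")
w=S["wrist"]; R,t=cam(w); print("wristcam",-R.T@t,R[2]); save(w,"wrist0.png")
for n in("top","scene"):
    s=S[n]; print(n)
    for nm,b in dict(wide=(.40,.60,.18,.36),narrow=(.40,.58,-.38,-.22),tray=(.40,.62,-.12,.12)).items():
        for lo,hi in((.004,.07),(.017,.029),(.05,.07)):
            P,h=rect(s,b,lo,hi)
            if len(P)>5: print(nm,lo,hi,len(P),wrect(P),np.round(np.median(P,0)*1000,1))
E
```

```text
wristcam [0.12251247 0.54081204 0.38432542] [ 0.21667921 -0.07918983 -0.97302574]
top
wide 0.004 0.07 928 (array([500.1, 269.8]), array([200. , 179.4]), 0.1) [504.6 272.3   6.9]
wide 0.017 0.029 170 (array([515.5, 272.8]), array([ 87. , 112.9]), 72.3) [525.6 263.8  22.7]
wide 0.05 0.07 49 (array([506.8, 274.9]), array([41. , 11.5]), 72.1) [506.1 273.3  59.3]
narrow 0.004 0.07 612 (array([ 489.8, -300.8]), array([178.6, 158.9]), 0.7) [ 485.6 -300.4    7.5]
narrow 0.017 0.029 145 (array([ 492.5, -302.8]), array([114.1,  58.6]), 16.0) [ 506.4 -292.    22.8]
narrow 0.05 0.07 50 (array([ 483.6, -305.2]), array([12. , 39.4]), 19.1) [ 482.9 -304.4   59.7]
tray 0.004 0.07 2230 (array([5.104e+02, 3.000e-01]), array([219.9, 238.7]), 1.0) [527.9   5.9   8. ]
tray 0.017 0.029 200 (array([519.7,   7. ]), array([166.1, 138.3]), 79.9) [505.8  -2.2  21.9]
scene
wide 0.004 0.07 592 (array([498.1, 269.9]), array([ 94.3, 155.3]), 74.4) [514.7 262.4  19.2]
wide 0.017 0.029 226 (array([517.9, 267.8]), array([ 86.3, 116.3]), 73.7) [520.9 257.4  21.6]
wide 0.05 0.07 52 (array([509.7, 272.4]), array([43.4, 13.5]), 73.9) [510.9 268.5  57.9]
narrow 0.004 0.07 699 (array([ 484.9, -275.9]), array([115.4, 126.5]), 18.3) [ 493.1 -309.3   21.1]
narrow 0.017 0.029 294 (array([ 495.5, -306.6]), array([115. ,  58.9]), 16.1) [ 504.4 -302.8   21.9]
narrow 0.05 0.07 92 (array([ 486.7, -309.2]), array([12.9, 39.7]), 15.3) [ 487.6 -309.4   58.1]
tray 0.004 0.07 2374 (array([5.231e+02, 1.000e-01]), array([210.1, 206. ]), 9.7) [530.8  -2.7   6.8]
tray 0.017 0.029 332 (array([519.1,   3.7]), array([166.9, 132.7]), 79.6) [475.8  -2.8  20.1]
```

```bash
cat >> h.py <<'E'
def plan(x,y,z,yaw):
    from scipy.spatial.transform import Rotation as Ro
    o=get_obs(); R0=Ro.from_euler("xyz",o["ee_rot"]); R1=Ro.from_euler("xyz",[np.pi,0,yaw])
    d=np.array([x,y,z])-o["tool_pos"]
    print("t",round(o["time"],2),"pos",np.round(o["tool_pos"],4),"rot",np.round(o["ee_rot"],3),"F",np.round(o["wrist_force"],1),"w",round(o["width"],4))
    print(" turn units",np.round((R0.inv()*R1).as_rotvec()/.1,2)," shift BEFORE turn",np.round(R0.inv().apply(d)/.04,2)," AFTER turn",np.round(R1.inv().apply(d)/.04,2))
E
python3 - <<'E'
from h import *
plan(.52,0,.21,2.964); print(get_obs()["joint_positions"])
E
```

```text
t 0.15 pos [0.1852 0.5174 0.2046] rot [-3.14  -0.     2.798] F [ 0.3 -1.1  0.3] w 0.094
 turn units [-0.02 -0.   -1.66]  shift BEFORE turn [-12.24  -9.36  -0.12]  AFTER turn [-10.52 -11.25  -0.14]
[ 1.12389179e+00  8.78208431e-02  1.37187986e+00 -1.06926614e-05
  1.68358401e+00 -1.03108262e-01]
```

View pics/wrist0.png

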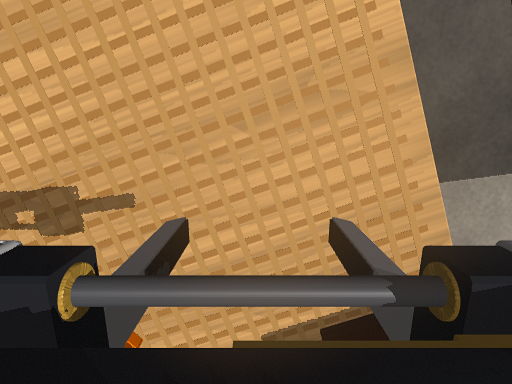

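The wrist view shows the fingers at the bottom, with their tips near (257,230). The visible area lies on the tool's +x side, so I'll view the tray from beyond its latches.

>>> drive_tool(
  commands=[
    [0,0,0,0,0,-0.83],
    [0,0,0,0,0,-0.83],
    [-0.83,-0.71,0,0,0,0],
    [-0.83,-0.71,0,0,0,0],
    [-0.83,-0.71,0,0,0,0],
    [-0.83,-0.71,0,0,0,0],
    [-0.83,-0.71,0,0,0,0],
    [-0.83,-0.71,0,0,0,0],
    [-0.83,-0.71,0,0,0,0],
    [-0.83,-0.71,0,0,0,0],
    [-0.83,-0.71,0,0,0,0],
    [-0.83,-0.71,0,0,0,0],
    [-0.83,-0.71,0,0,0,0],
    [-0.83,-0.71,0,0,0,0],
    [-0.83,-0.71,0,0,0,0],
    [-0.83,-0.71,0,0,0,0],
    [-0.83,-0.71,0,0,0,0],
    [0,0,0,0,0,0],
  ],
  gripper=1,
)

```text
time: 2.4
tool_pos: [0.601, 0.0081, 0.2039]
ee_rot: [-3.141, -0.002, 2.96]
wrist_force: [0.3, 0.1, 0.2]
width: 0.0008
finger_force: 0.0
```

```bash
python3 - <<'E'
from h import *
import pickle
plan(.60,.01,.21,2.964)
w=snapshot("wrist"); save(w,"wrist1.png"); pickle.dump(w,open("w1.pkl","wb"))
for lo,hi in((.004,.06),(.017,.0235),(.027,.032),(.034,.06)):
    P,h=rect(w,(.40,.63,-.12,.12),lo,hi)
    if len(P)>5: print(lo,hi,len(P),wrect(P),np.round(np.median(P,0)*1000,1))
E
```

```text
t 2.4 pos [0.601  0.0081 0.2039] rot [-3.141e+00 -2.000e-03  2.960e+00] F [0.3 0.1 0.2] w 0.0008
 turn units [-0.01 -0.02 -0.04]  shift BEFORE turn [ 0.03  0.04 -0.15]  AFTER turn [ 0.03  0.04 -0.15]
0.004 0.06 17582 (array([526.2,  -4.3]), array([213.3, 216.8]), 6.0) [524.2   4.3   7.1]
0.017 0.0235 1285 (array([519.8,   5.7]), array([166.3, 127.4]), 79.7) [499.7  -4.1  20.4]
0.027 0.032 777 (array([519.3,   5.6]), array([165.6, 132.5]), 79.6) [462.4  10.7  30.2]
0.034 0.06 1554 (array([586. , -12.8]), array([111.5,  46.7]), 79.5) [588.5   9.8  37.4]
```

View pics/wrist1.png

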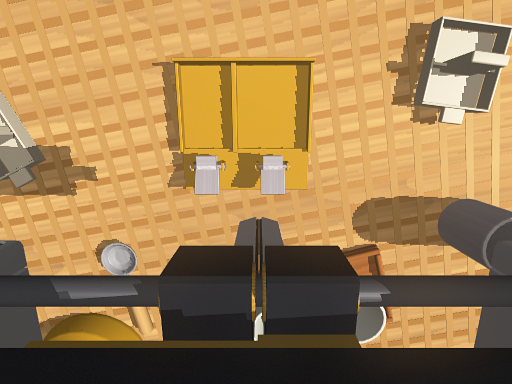

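The wrist view shows the whole tray: the -x wall along row 60, and the latches at (207,173) (narrow) and (272,173) (wide). Next I'll fix the tray frame.

```bash
python3 - <<'E'
from h import *
import pickle
w=pickle.load(open("w1.pkl","rb")); S=pickle.load(open("s0.pkl","rb"))
a=np.radians(-10.35); R=np.array([[np.cos(a),np.sin(a)],[-np.sin(a),np.cos(a)]])
for n,s in(("wrist",w),("top",S["top"]),("scene",S["scene"])):
    pc=lambda v:np.round(np.percentile(v,[1,3,50,97,99])*1000,1)
    P,_=rect(s,(.42,.62,-.1,.11),.0265,.0325); Q=P[:,:2]@R.T; Q=Q[(Q[:,0]<.455)]; print(n,"endwall",len(Q),"x",pc(Q[:,0]),"y",pc(Q[:,1]),"mid",np.round((Q[:,1].min()+Q[:,1].max())*500,1))
    P,_=rect(s,(.42,.63,-.1,.11),.034,.06); Q=P[:,:2]@R.T; 
    if len(Q)<20: continue
    k=np.median(Q[:,1]); k=(Q[:,1].min()+Q[:,1].max())/2
    for m in(Q[:,1]>k,Q[:,1]<k): print("  latch",m.sum(),"x",pc(Q[m,0]),"y",pc(Q[m,1]),"zmax",np.round(P[m,2].max(),4))
    P,h=rect(s,(.42,.63,-.1,.11),.004,.009); g=(h[:,1]>120)&(h[:,0]>18)&(h[:,0]<32); Q=P[g,:2]@R.T
    if len(Q): print("  floor x",pc(Q[:,0]),"y",pc(Q[:,1]))
print(R@[.52,.003])
# dishes from wrist
for nm,b in dict(wide=(.40,.60,.18,.36),narrow=(.40,.58,-.38,-.22)).items():
  for lo,hi in((.017,.029),(.05,.07)):
    P,h=rect(w,b,lo,hi)
    if len(P)>5: print(nm,lo,hi,len(P),wrect(P))
E
```

```text
wrist endwall 561 x [443.8 443.9 445.9 447.2 447.3] y [ 18.2  21.4  98.8 176.4 179.6] mid 98.9
  latch 778 x [555.6 556.8 583.  600.4 601.9] y [119.7 120.9 133.4 147.1 148.2] zmax 0.0456
  latch 776 x [555.6 556.8 583.8 600.5 601.8] y [37.4 38.2 51.8 65.5 66.4] zmax 0.0456
  floor x [447.7 450.  509.8 595.  600.3] y [ 20.   22.7 101.7 175.3 178. ]
top endwall 40 x [440.9 441.  442.6 445.2 445.2] y [ 19.1  23.3 108.7 173.4 177.2] mid 98.7
  latch 103 x [443.  449.9 582.3 598.7 599.8] y [119.3 120.5 134.3 148.7 149.3] zmax 0.0494
  latch 89 x [444.  515.1 584.4 599.2 599.9] y [37.8 38.5 52.9 73.6 87.9] zmax 0.051
  floor x [440.4 448.4 511.3 594.6 599.4] y [ 21.5  24.3 102.6 176.9 179.1]
scene endwall 76 x [443.6 443.7 446.9 449.7 450. ] y [ 17.5  20.6  90.9 176.3 178.1] mid 97.3
  latch 96 x [556.7 557.8 587.7 602.9 603.5] y [117.  117.4 132.2 144.7 146.2] zmax 0.0463
  latch 94 x [558.3 558.9 588.8 602.3 603.2] y [35.6 35.8 49.1 62.9 65.5] zmax 0.0445
  floor x [447.9 449.3 516.8 602.2 604.3] y [ 15.4  21.2  99.7 174.2 176.9]
[0.5109999  0.09637478]
wide 0.017 0.029 2097 (array([517.2, 271.1]), array([ 85.9, 114.2]), 72.9)
wide 0.05 0.07 613 (array([508.6, 273.4]), array([40.8, 12.7]), 72.9)
narrow 0.017 0.029 976 (array([ 503.8, -284. ]), array([ 48.2, 102. ]), 68.8)
```

>>> drive_tool(
  commands=[
    [-0.21,0.43,0,0,0,0],
    [0,0,0.9,0,0,0],
    [0,0,0.9,0,0,0],
    [0,0,0.9,0,0,0],
    [0,0,0.75,0,0,0],
    [0,0,0,0,0,0],
    [0,0,0,0,0,0],
  ],
)

```text
time: 3.32
tool_pos: [0.6124, 0.0272, 0.0692]
ee_rot: [3.141, 0.002, 2.965]
wrist_force: [0.7, -0.5, 0.6]
width: 0.0001
finger_force: 0.0
```

```bash
python3 - <<'E'
from h import *
plan(.6122,.0236,.0235,2.961)
E
```

```text
t 3.33 pos [0.6124 0.0272 0.0692] rot [3.141e+00 2.000e-03 2.965e+00] F [ 0.7 -0.5  0.6] w 0.0001
 turn units [0.01 0.02 0.04]  shift BEFORE turn [-0.01 -0.09  1.14]  AFTER turn [-0.01 -0.09  1.14]
```

>>> drive_tool(
  commands=[
    [0,-0.05,0.2,0,0,0],
    [0,0,0.2,0,0,0],
    [0,0,0.2,0,0,0],
    [0,0,0.15,0,0,0],
    [0,0,0.15,0,0,0],
    [0,0,0.13,0,0,0],
    [0,0,0,0,0,0],
    [0,0,0,0,0,0],
  ],
)

```text
time: 4.32
tool_pos: [0.6106, 0.024, 0.0258]
ee_rot: [-3.142, -0.001, 2.964]
wrist_force: [0.8, 0.7, 0.5]
width: 0.0004
finger_force: 0.0
```

>>> drive_tool(
  commands=[
    [0,0,0.05,0,0,0],
    [0,0,0,0,0,0],
    [0,0,-0.6,0,0,0],
    [0,0,-0.7,0,0,0],
    [0,-0.7,0,0,0,0],
    [0,-0.7,0,0,0,0],
    [0,-0.65,0,0,0,0],
    [0,0,0,0,0,0],
    [0,0,0.3,0,0,0],
    [0,0,0.3,0,0,0],
    [0,0,0.2,0,0,0],
    [0,0,0.15,0,0,0],
    [0,0,0.15,0,0,0],
    [0,0,0.15,0,0,0],
    [0,0,0.05,0,0,0],
    [0,0,0,0,0,0],
    [0,0,0,0,0,0],
  ],
)

```text
time: 6.45
tool_pos: [0.5965, -0.0568, 0.0242]
ee_rot: [3.142, -0.0, 2.964]
wrist_force: [-0.0, -0.4, -1.0]
width: 0.0004
finger_force: 0.0
```

```bash
python3 - <<'E'
from h import *
plan(.5975,-.0571,.0235,2.961)
E
```

```text
t 6.45 pos [ 0.5965 -0.0568  0.0242] rot [ 3.142 -0.     2.964] F [-0.  -0.4 -1. ] w 0.0004
 turn units [ 0.   -0.    0.03]  shift BEFORE turn [-0.03 -0.    0.02]  AFTER turn [-0.03 -0.    0.02]
```

>>> drive_tool(
  commands=[
    [0,0,-0.8,0,0,0],
    [0,0,-0.9,0,0,0],
    [0,0,-0.9,0,0,0],
    [0,0,-0.9,0,0,0],
    [0,0,-0.9,0,0,0],
    [0,0.9,0,0,0,0],
    [0,0.9,0,0,0,0],
    [0,0,0,0,0,0],
  ],
  gripper=0.5,
)

```text
time: 7.45
tool_pos: [0.6095, 0.0161, 0.2005]
ee_rot: [3.141, 0.0, 2.967]
wrist_force: [0.7, -0.9, 0.1]
width: 0.0469
finger_force: 0.0
```

```bash
python3 - <<'E'
from h import *
import pickle
a=np.radians(-10.35); R=np.array([[np.cos(a),np.sin(a)],[-np.sin(a),np.cos(a)]])
w=snapshot("wrist"); pickle.dump(w,open("w2.pkl","wb"))
P,_=rect(w,(.42,.66,-.1,.11),.008,.06); Q=P[:,:2]@R.T*1000-[525,98.7]; z=P[:,2]*1000
for y0 in(34.5,-47.5):
    m=(abs(Q[:,1]-y0)<10)
    for x0 in range(24,80,6):
        k=m&(abs(Q[:,0]-x0)<2.5)
        print(x0,int(k.sum()),np.round(np.median(z[k]),1) if k.any() else "",end=" | ")
    print()
im=w["image"][40:220,150:340]; cv2.imwrite("pics/latch.png",cv2.resize(im,None,fx=2.5,fy=2.5))
P,_=rect(w,(.42,.62,-.1,.11),.0265,.0325); Q=P[:,:2]@R.T; Q=Q[(Q[:,0]<.455)]; print(np.percentile(Q,[1,99],axis=0),wrect(Q))
plan(.45,.29,.2,1.39)
E
```

```text
24 48 14.6 | 30 35 34.4 | 36 52 30.1 | 42 94 28.6 | 48 48 42.1 | 54 32 30.6 | 60 45 18.3 | 66 45 13.9 | 72 34 9.5 | 78 2 8.1 | 
24 49 14.7 | 30 49 34.2 | 36 49 29.7 | 42 66 27.8 | 48 65 42.2 | 54 46 31.6 | 60 51 18.4 | 66 47 13.4 | 72 33 9.4 | 78 0  | 
[[0.44310176 0.01836141]
 [0.44727059 0.18016132]] (array([445.1,  99.2]), array([164.9,   4.5]), 90.0)
t 7.5 pos [0.6093 0.0148 0.2003] rot [-3.141  0.     2.966] F [-0.7 -0.2 -0.3] w 0.0469
 turn units [-0.    0.   15.76]  shift BEFORE turn [5.13 6.08 0.01]  AFTER turn [ 6.05 -5.16  0.01]
```

Both latches are open: each paddle falls away from about 42 mm at the hinge to 9 mm at its end. Next is the wide dish.

>>> drive_tool(
  commands=[
    [0,0,0,0,0,1],
    [0,0,0,0,0,1],
    [0,0,0,0,0,1],
    [0,0,0,0,0,1],
    [0,0,0,0,0,1],
    [0,0,0,0,0,1],
    [0,0,0,0,0,1],
    [0,0,0,0,0,1],
    [0,0,0,0,0,1],
    [0,0,0,0,0,1],
    [0,0,0,0,0,1],
    [0,0,0,0,0,1],
    [0,0,0,0,0,1],
    [0,0,0,0,0,1],
    [0,0,0,0,0,1],
    [0,0,0,0,0,1],
    [0,0,0,0,0,0.96],
  ],
)

```text
time: 9.62
tool_pos: [0.6092, 0.0125, 0.2002]
ee_rot: [-3.141, 0.001, 1.263]
wrist_force: [0.3, 0.4, -0.5]
width: 0.0464
finger_force: 0.0
```

>>> drive_tool(
  commands=[
    [0.77,-0.86,0,0,0,0],
    [0.77,-0.86,0,0,0,0],
    [0.77,-0.86,0,0,0,0],
    [0.77,-0.86,0,0,0,0],
    [0.77,-0.86,0,0,0,0],
    [0,0,0,0,0,0],
    [0,0,0,0,0,0],
  ],
)

```text
time: 10.5
tool_pos: [0.4917, 0.2112, 0.2004]
ee_rot: [3.141, 0.001, 1.267]
wrist_force: [0.7, -0.2, 1.2]
width: 0.0471
finger_force: 0.0
```

```bash
python3 - <<'E'
from h import *
import pickle
w=snapshot("wrist"); pickle.dump(w,open("w3.pkl","wb"))
b=(.40,.60,.18,.36)
for lo,hi in((.019,.029),(.05,.07),(.057,.063)):
    P,h=rect(w,b,lo,hi)
    if len(P)>5: print(lo,hi,len(P),wrect(P),np.round(np.median(P,0)*1000,1))
plan(.5086,.2734,.10,1.27)
E
```

```text
0.019 0.029 1191 (array([517.3, 271.3]), array([ 84. , 114.2]), 72.6) [535.7 263.4  24.4]
0.05 0.07 402 (array([508.2, 274. ]), array([38.8, 11.2]), 72.7) [508.3 274.3  60.5]
0.057 0.063 401 (array([508.2, 274. ]), array([38.8, 11.2]), 72.7) [508.3 274.3  60.5]
t 10.55 pos [0.4918 0.211  0.2003] rot [3.141e+00 1.000e-03 1.266e+00] F [ 0.4  0.2 -0.2] w 0.0467
 turn units [ 0.01  0.01 -0.04]  shift BEFORE turn [ 1.62 -0.07  2.51]  AFTER turn [ 1.61 -0.06  2.51]
```

>>> drive_tool(
  commands=[
    [0.82,-0.04,0.5,0,0,0],
    [0.82,-0.04,0.5,0,0,0],
    [0,0,0.8,0,0,0],
    [0,0,0.8,0,0,0],
    [0,0,0.6,0,0,0],
    [0,0,0.5,0,0,0],
    [0,0,0.4,0,0,0],
    [0,0,0.22,0,0,0],
    [0,0,0,0,0,0],
    [0,0,0,0,0,0],
  ],
)

```text
time: 11.8
tool_pos: [0.5084, 0.2762, 0.0284]
ee_rot: [3.14, -0.001, 1.268]
wrist_force: [-0.2, 0.1, -0.1]
width: 0.0469
finger_force: 0.0
```

```bash
python3 - <<'E'
from h import *
plan(.5085,.2739,.0265,1.269)
E
```

```text
t 11.8 pos [0.5084 0.2762 0.0284] rot [ 3.140e+00 -1.000e-03  1.268e+00] F [-0.2  0.1 -0.1] w 0.0469
 turn units [ 0.01 -0.01 -0.01]  shift BEFORE turn [-0.05  0.02  0.05]  AFTER turn [-0.05  0.02  0.05]
```

>>> drive_tool(
  commands=[
    [0,0,0.04,0,0,0],
    [0,0,0,0,0,0],
    [0,0,0,0,0,0],
    [0,0,0,0,0,0],
    [0,0,0,0,0,0],
    [0,0,0,0,0,0],
  ],
  gripper=1,
)

```text
time: 12.55
tool_pos: [0.5079, 0.276, 0.0261]
ee_rot: [3.141, -0.0, 1.268]
wrist_force: [1.3, -0.8, 0.6]
width: 0.0118
finger_force: 30.0
```

>>> drive_tool(
  commands=[
    [0,0,-0.3,0,0,0],
    [0,0,-0.7,0,0,0],
    [0,0,-0.8,0,0,0],
    [0,0,0,0,0,0],
    [0,0,0,0,0,0],
  ],
)

```text
time: 13.18
tool_pos: [0.507, 0.2757, 0.0969]
ee_rot: [-3.14, 0.001, 1.268]
wrist_force: [-0.6, -0.2, -1.1]
width: 0.0119
finger_force: 30.0
```

```bash
python3 - <<'E'
from h import *
import pickle
T=snapshot("wrist"); pickle.dump(T,open("w4.pkl","wb"))
o=get_obs(); print(o["tool_pos"],o["wrist_force"],o["width"],o["finger_force"])
W=cloud(T); hsv=cv2.cvtColor(T["image"],cv2.COLOR_BGR2HSV)
z0=o["tool_pos"][2]
P,h=rect(T,(.4,.62,.2,.36),.055,.12); print(len(P),np.percentile(P[:,2],[1,25,50,75,99]))
P,h=rect(T,(.4,.62,.2,.36),z0-.007,z0+.006); print(len(P),wrect(P))
# tray home target: bay wide
a=np.radians(-10.35); r=np.array([525-24,98.7+34.5]); R=np.array([[np.cos(a),-np.sin(a)],[np.sin(a),np.cos(a)]]); g=R@r; print(g)
g=g/1000; plan(g[0],g[1],.10,np.radians(-10.35+90))
print(R@np.array([501,98.7-47.5]))
save(T,"held.png")
E
```

```text
[0.50661127 0.27554887 0.09611678] [-0.31253621  0.26006489 -0.89109157] 0.011883715459093471 29.999761283397675
10457 [0.07410793 0.07532947 0.07609596 0.09410869 0.11704374]
2797 (array([519.4, 286.2]), array([ 53.6, 114.5]), 72.4)
[516.77885482  41.02261833]
t 13.22 pos [0.5066 0.2755 0.0961] rot [-3.139e+00  2.000e-03  1.268e+00] F [-0.3  0.3 -0.9] w 0.0119
 turn units [-0.03  0.02 -1.22]  shift BEFORE turn [-5.52  1.99 -0.09]  AFTER turn [-5.72  1.3  -0.1 ]
[502.04667343 -39.64312924]
```

View pics/held.png

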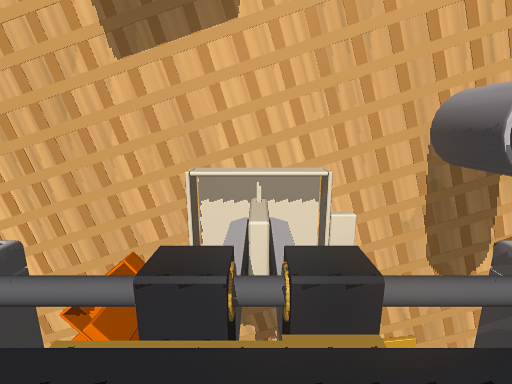

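The dish is held squarely. Its far wall is at row 172, and the tongue is at (343,230) on the tray's +x side. I'll carry it over the wide bay.

>>> drive_tool(
  commands=[
    [0,0,0,0,0,-0.61],
    [0,0,0,0,0,-0.61],
    [-0.71,0.164,0,0,0,0],
    [-0.71,0.164,0,0,0,0],
    [-0.71,0.164,0,0,0,0],
    [-0.71,0.164,0,0,0,0],
    [-0.71,0.164,0,0,0,0],
    [-0.71,0.164,0,0,0,0],
    [-0.71,0.164,0,0,0,0],
    [-0.71,0.164,0,0,0,0],
    [0,0,0,0,0,0],
    [0,0,0,0,0,0],
  ],
)

```text
time: 14.72
tool_pos: [0.5176, 0.0436, 0.0967]
ee_rot: [-3.139, -0.0, 1.39]
wrist_force: [-0.0, -0.0, -1.8]
width: 0.0117
finger_force: 30.0
```

```bash
cat > rel.py <<'E'
from h import *
import pickle,sys
T=snapshot("wrist"); save(T,sys.argv[1]+".png"); pickle.dump(T,open(sys.argv[1]+".pkl","wb"))
o=get_obs(); z0=o["tool_pos"][2]
a=np.radians(-10.35); R=np.array([[np.cos(a),np.sin(a)],[-np.sin(a),np.cos(a)]])
print("tcp tray",np.round(R@o["tool_pos"][:2]*1000-[525,98.7],1),o["tool_pos"][2],o["ee_rot"])
tp=o["tool_pos"]
P,h=rect(T,(tp[0]-.12,tp[0]+.12,tp[1]-.02,tp[1]+.12),z0-.007,z0+.004); Q=P[:,:2]@R.T*1000-[525,98.7]
print("rim",len(P),wrect(Q/1000),"z",np.percentile(P[:,2],[5,50,95]),"x",np.round(np.percentile(Q[:,0],[.5,99.5]),1),"y",np.round(np.percentile(Q[:,1],[.5,99.5]),1))
for lo,hi in((.0265,.0325),(.018,.0225)):
    P,h=rect(T,(.42,.66,-.12,.14),lo,hi); Q=P[:,:2]@R.T*1000-[525,98.7]
    print(lo,len(P),"x",np.round(np.percentile(Q[:,0],[.5,2,50,99]),1),"y",np.round(np.percentile(Q[:,1],[.5,2,50,98,99.5]),1))
E
python3 rel.py rel1
```

```text
tcp tray [-23.5  37.5] 0.09694773919860904 [-3.13977897e+00 -3.88892769e-04  1.39047133e+00]
rim 2544 (array([-15.1,  51.6]), array([113.9,  52.1]), 0.1) z [0.09113752 0.09495282 0.09631117] x [-71.6  41.3] y [26.5 77.5]
0.0265 400 x [-82.1 -81.6  42.2  53.9] y [ 0.8  6.2 46.6 81.8 82.7]
0.018 754 x [-78.4 -78.1 -24.   60. ] y [-82.5 -82.1  80.1  82.8  82.8]
```

View pics/rel1.png

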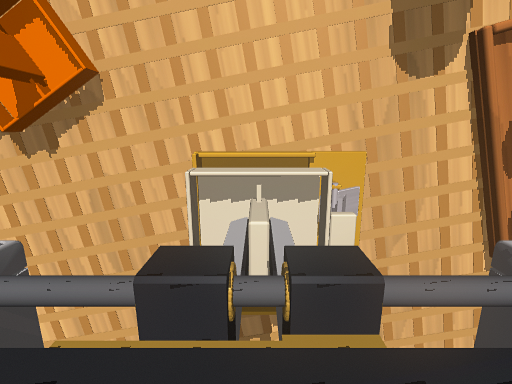

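The view shows the dish parallel over the wide bay, with the tongue at (343,225) in line with the latch at (346,198). It is about 1 mm too far in +y, so I'll correct that and lower it.

>>> drive_tool(
  commands=[
    [-0.028,0,0.3,0,0,0],
    [0,0,0.3,0,0,0],
    [0,0,0.3,0,0,0],
    [0,0,0.15,0,0,0],
    [0,0,0.1,0,0,0],
    [0,0,0.1,0,0,0],
    [0,0,0,0,0,0],
    [0,0,0,0,0,0],
  ],
)

```text
time: 15.78
tool_pos: [0.5185, 0.0419, 0.0482]
ee_rot: [3.141, -0.0, 1.39]
wrist_force: [-0.5, -0.6, -0.9]
width: 0.0116
finger_force: 30.0
```

>>> drive_tool(
  commands=[
    [0,0,0.07,0,0,0],
    [0,0,0.07,0,0,0],
    [0,0,0.07,0,0,0],
    [0,0,0.07,0,0,0],
    [0,0,0.07,0,0,0],
    [0,0,0.06,0,0,0],
    [0,0,0,0,0,0],
    [0,0,0,0,0,0],
  ],
)

```text
time: 16.77
tool_pos: [0.5155, 0.0432, 0.0356]
ee_rot: [-3.136, -0.001, 1.391]
wrist_force: [-17.9, 2.8, 23.2]
width: 0.0148
finger_force: 30.6
```

```bash
python3 rel.py rel2; python3 - <<'E'
from h import *
import pickle
T=pickle.load(open("rel2.pkl","rb")); o=get_obs(); print(o["wrist_force"],o["wrist_torque"],o["width"])
a=np.radians(-10.35); R=np.array([[np.cos(a),np.sin(a)],[-np.sin(a),np.cos(a)]])
W=cloud(T); Q=W[...,:2]@R.T*1000-[525,98.7]; z=W[...,2]*1000
m=(Q[...,1]>60)&(Q[...,1]<95)&(z>22)
for x0 in range(-76,60,8):
    k=m&(abs(Q[...,0]-x0)<4); print(x0,int(k.sum()),np.round(np.percentile(z[k],[50,90,98]),1) if k.any() else "")
m=(abs(Q[...,1]-34.5)<11)&(z>8)
for x0 in range(16,80,4):
    k=m&(abs(Q[...,0]-x0)<2); print(x0,int(k.sum()),np.round(np.percentile(z[k],[10,50,90]),1) if k.any() else "")
cv2.imwrite("pics/r2c.png",cv2.resize(T["image"][130:290,160:400],None,fx=3,fy=3))
E
```

```text
tcp tray [-25.7  36.4] 0.03560659182412323 [-3.13620574e+00 -8.90143222e-04  1.39053764e+00]
rim 2620 (array([-14.6,  48.1]), array([ 61.1, 139. ]), 86.1) z [0.02899343 0.03126258 0.03919244] x [-82.   53.1] y [23.7 81.9]
0.0265 1895 x [-82.1 -81.7 -68.6  53.1] y [23.7 25.  55.2 79.8 82.2]
0.018 3316 x [-78.5 -78.2   9.6  65.2] y [19.3 20.7 54.4 83.  83.1]
[-18.62419653   2.82830089  23.72247379] [ 0.26097172  2.43937596 -0.05018524] 0.015299145491982807
-76 1242 [150.7 167.9 171.2]
-68 1663 [151.4 172.5 174. ]
-60 1157 [152.2 173.2 174.2]
-52 2929 [157.4 171.2 173.9]
-44 3107 [157.3 171.  173.8]
-36 2989 [156.9 171.  173.7]
-28 1571 [151.5 172.6 173.9]
-20 2060 [151.7 172.1 173.9]
-12 3121 [157.1 170.8 173.6]
-4 3124 [157.1 170.9 173.5]
4 2170 [157.2 171.9 173.8]
12 1581 [151.4 172.5 173.8]
20 1650 [150.8 171.1 173.4]
28 901 [150.3 151.6 166.5]
36 807 [150.1 151.5 152. ]
44 612 [137.5 140.4 147.4]
52 71 [135.7 138.2 139.2]
16 161 [18.4 19.2 20.2]
20 279 [19.  20.6 39.8]
24 242 [14.7 39.6 40.7]
28 153 [39.8 40.6 41.3]
32 160 [40.2 41.  41.9]
36 158 [40.6 41.4 42.2]
40 167 [40.7 41.7 42.5]
44 184 [41.5 43.  45.2]
48 937 [133.7 138.2 143.5]
52 74 [31.3 33.  35.4]
56 28 [22.2 22.8 30.1]
60 120 [20.1 21.5 22.2]
64 120 [18.  19.  20.1]
68 117 [15.8 16.8 18. ]
72 106 [13.4 14.4 15.7]
76 69 [11.5 12.7 13.3]
```

View pics/r2c.png

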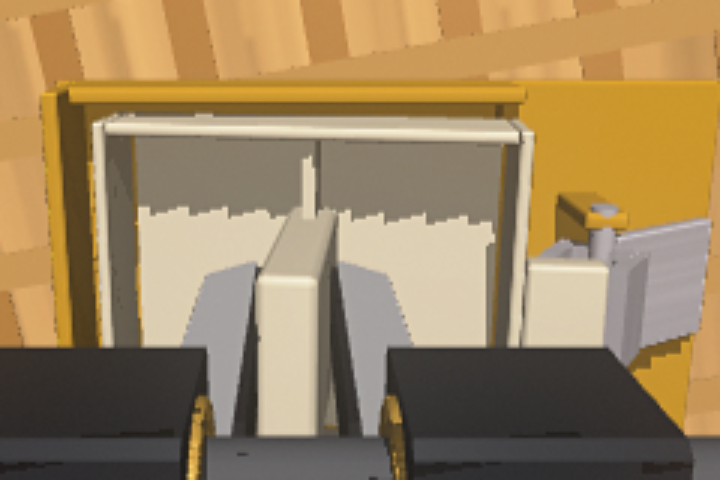

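The dish has tilted on the toe. Its -x end is home with the rim at about 30 mm, but the tongue end is at about 41 mm, pivoting in the pads. I'll let go and press the +x rim with the two fingertips on either side of the tongue, clear of the hook.

>>> drive_tool(
  commands=[
    [0,0,0,0,0,0],
    [0,0,0,0,0,0],
    [0,0,0,0,0,0],
    [0,0,-0.6,0,0,0],
    [0,0,-0.9,0,0,0],
    [0,0,-0.9,0,0,0],
    [0,0,0,0,0,-1],
    [0,0,0,0,0,-1],
    [0,0,0,0,0,-1],
    [0,0,0,0,0,-1],
    [0,0,0,0,0,-1],
  ],
  gripper=0.45,
)

```text
time: 18.2
tool_pos: [0.5183, 0.0418, 0.1269]
ee_rot: [-3.141, -0.0, 1.893]
wrist_force: [-0.5, 1.1, -0.3]
width: 0.052
finger_force: 0.0
```

>>> drive_tool(
  commands=[
    [0,0,0,0,0,-1],
    [0,0,0,0,0,-1],
    [0,0,0,0,0,-1],
    [0,0,0,0,0,-1],
    [0,0,0,0,0,-1],
    [0,0,0,0,0,-1],
    [0,0,0,0,0,-1],
    [0,0,0,0,0,-1],
    [0,0,0,0,0,-1],
    [0,0,0,0,0,-1],
    [0,0,0,0,0,-0.7],
    [-0.58,0,0,0,0,0],
    [-0.58,0,0,0,0,0],
    [0,0,0,0,0,0],
    [0,0,0,0,0,0],
  ],
)

```text
time: 20.08
tool_pos: [0.5632, 0.0336, 0.1269]
ee_rot: [-3.142, -0.001, 2.96]
wrist_force: [0.5, 0.7, -0.7]
width: 0.0512
finger_force: 0.0
```

```bash
cat > prof.py <<'E'
from h import *
import sys
T=snapshot("wrist"); o=get_obs()
a=np.radians(-10.35); R=np.array([[np.cos(a),np.sin(a)],[-np.sin(a),np.cos(a)]])
print("tcp tray",np.round(R@o["tool_pos"][:2]*1000-[525,98.7],1),o["tool_pos"][2],o["ee_rot"],o["width"])
W=cloud(T); Q=W[...,:2]@R.T*1000-[525,98.7]; z=W[...,2]*1000
for y0,wd in((34.5,42),(-47.5,29)):
    m=(abs(Q[...,1]-y0)<wd+1)&(abs(Q[...,1]-y0)>wd-2.5)&(z>22)&(z<70)
    print("side rim",[(x0,float(np.round(np.median(z[k]),1))) for x0 in range(-72,40,10) if (k:=m&(abs(Q[...,0]-x0)<4)).any()])
    m=(abs(Q[...,1]-y0)<11)&(z>8)&(z<75)
    print("mid",[(x0,float(np.round(np.median(z[k]),1))) for x0 in range(12,80,6) if (k:=m&(abs(Q[...,0]-x0)<2)).any()])
if len(sys.argv)>1: save(T,sys.argv[1])
E
python3 prof.py
```

```text
tcp tray [22.9 35.6] 0.12711469797924846 [ 3.14159121e+00 -1.07612009e-03  2.95987305e+00] 0.05180332246673304
side rim [(-72, 29.8), (-62, 30.9), (-52, 32.0), (-42, 33.4), (-32, 34.6), (-22, 36.1), (-12, 37.2), (-2, 38.6), (8, 40.0), (18, 41.3), (28, 42.5)]
mid [(12, 20.7), (18, 21.3), (24, 40.3), (30, 43.1), (36, 43.9), (42, 44.3), (48, 42.4), (54, 28.6), (60, 18.4), (66, 13.5), (72, 9.7)]
side rim []
mid [(12, 8.1), (18, 8.2), (24, 14.2), (30, 34.5), (36, 30.7), (42, 28.6), (48, 42.7), (54, 29.7), (60, 18.4), (66, 13.7), (72, 9.5), (78, 8.2)]
```

>>> drive_tool(
  commands=[
    [0,-0.02,0.8,0,0,0],
    [0,0,0.8,0,0,0],
    [0,0,0.4,0,0,0],
    [0,0,0.08,0,0,0],
    [0,0,0.08,0,0,0],
    [0,0,0.08,0,0,0],
    [0,0,0.08,0,0,0],
    [0,0,0,0,0,0],
  ],
)

```text
time: 21.12
tool_pos: [0.565, 0.0328, 0.0405]
ee_rot: [3.141, 0.004, 2.96]
wrist_force: [-7.9, 0.4, 18.2]
width: 0.0517
finger_force: 8.8
```

>>> drive_tool(
  commands=[
    [0,0,0.06,0,0,0],
    [0,0,0.06,0,0,0],
    [0,0,0,0,0,0],
    [0,0,0,0,0,0],
  ],
)

```text
time: 21.62
tool_pos: [0.5651, 0.0329, 0.0395]
ee_rot: [3.141, 0.005, 2.96]
wrist_force: [-14.5, 0.7, 33.0]
width: 0.052
finger_force: 16.4
```

```bash
python3 prof.py press.png; python3 -c "
from h import *
o=get_obs(); print(o['wrist_force'],o['wrist_torque'])
im=cv2.imread('pics/press.png'); cv2.imwrite('pics/pressc.png',cv2.resize(im[40:280,150:380],None,fx=2.5,fy=2.5))"
```

```text
tcp tray [25.  35.1] 0.03957503245924898 [3.14102229 0.00515674 2.96016331] 0.05200620747988466
side rim [(-72, 29.9), (-62, 30.8), (-52, 32.2), (-42, 33.4), (-32, 34.4), (-22, 35.6), (-12, 36.6), (-2, 38.2), (8, 39.1), (18, 40.2)]
mid [(12, 19.6), (18, 20.3), (24, 36.8), (30, 41.9), (36, 42.6), (42, 42.8), (48, 41.9), (54, 31.2), (60, 18.8), (66, 15.3), (72, 11.1)]
side rim []
mid [(12, 8.0), (24, 14.2), (30, 34.3), (36, 31.7), (42, 26.9)]
[-14.48367193  -0.63086204  32.39750958] [0.05561948 2.93939442 0.02421083]
```

View pics/pressc.png

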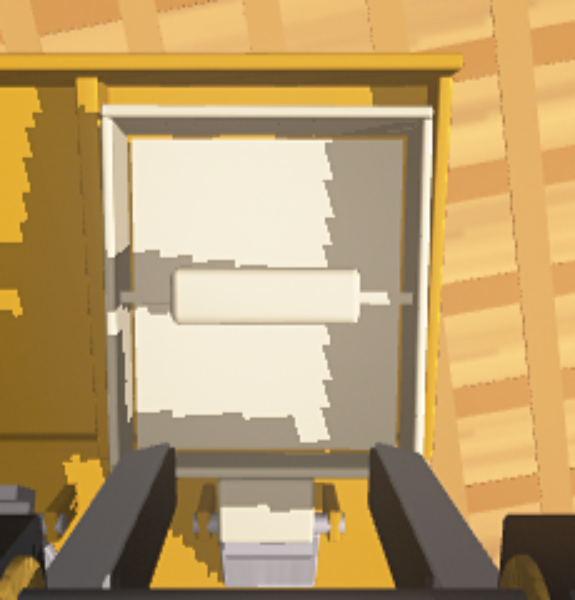

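The press makes the dish bind: there is a gap of about 8 mm at its -x end, so it seems to sit a little too far +x, with the tongue against the raised hook. I'll measure that offset.

>>> drive_tool(
  commands=[
    [0,0,-0.5,0,0,0],
    [0,0,-0.5,0,0,0],
    [0,0,0,0,0,0],
  ],
)

```text
time: 22.05
tool_pos: [0.5659, 0.0327, 0.0731]
ee_rot: [3.141, 0.007, 2.96]
wrist_force: [0.9, -0.5, -0.2]
width: 0.0513
finger_force: 0.0
```

```bash
python3 - <<'E'
from h import *
T=snapshot("wrist"); o=get_obs(); print(o["tool_pos"],o["time"])
a=np.radians(-10.35); R=np.array([[np.cos(a),np.sin(a)],[-np.sin(a),np.cos(a)]])
W=cloud(T); Q=W[...,:2]@R.T*1000-[525,98.7]; z=W[...,2]*1000
hsv=cv2.cvtColor(T["image"],cv2.COLOR_BGR2HSV)
m=(abs(Q[...,1]-34.5)<35)&(z>26.5)&(z<33)&(Q[...,0]<-60)
iv=hsv[...,1]<90
for nm,k in(("wall",m&~iv),("rim",m&iv)): print(nm,k.sum(),np.round(np.percentile(Q[k][:,0],[1,5,50,95,99]),1))
k=(abs(Q[...,1]-34.5)<12)&(z>38)&(z<48)&(Q[...,0]>20)&(Q[...,0]<56)
for x0 in range(24,56,2):
    q=k&(abs(Q[...,0]-x0)<1); 
    if q.any(): print(x0,q.sum(),np.round(np.median(z[q]),1),np.round(np.median(hsv[q],0)))
k=(abs(Q[...,1]-34.5)<18)&(z>55)&(z<72); print("plate",np.round(np.percentile(Q[k],[1,99],axis=0),1),np.median(z[k]))
k=(abs(abs(Q[...,1]-34.5)-41)<3)&(z>26)&(z<48)&iv; print("side rims",np.round(np.percentile(Q[k],[1,99],axis=0),1))
E
```

```text
[0.56481733 0.03273025 0.07136151] 22.1
wall 684 [-82.1 -82.  -79.8 -78.  -70.4]
rim 455 [-70.4 -69.7 -68.2 -67.  -67. ]
24 74 42.3 [ 19.  48. 216.]
26 84 42.3 [ 21.  44. 233.]
28 85 42.9 [ 21.  36. 241.]
30 76 43.2 [ 21.  37. 240.]
32 80 43.5 [ 21.  36. 240.]
34 70 43.6 [ 22.  37. 240.]
36 86 43.7 [ 22.  37. 240.]
38 73 44.4 [ 22.  38. 239.]
40 77 44.4 [ 22.  39. 239.]
42 36 44.4 [ 21.  48. 228.]
44 58 42.3 [172.  14. 204.]
46 83 43.4 [169.  14. 201.]
48 4 42.5 [  3.  16. 160.]
plate [[-33.1  16.7]
 [-21.7  52.1]] 71.34257893869287
side rims [[-69.   -7.2]
 [ 23.3  76.1]]
```

Confirmed: the tongue tip at x≈43 touches the hook at 44, and the -x rim edge is at -70.4, about 4 mm too far +x. I'll nudge the dish -x by pushing its +x wall on both sides of the tongue, then press again.

>>> drive_tool(
  commands=[
    [-0.35,0,0,0,0,0],
    [0,0,0.5,0,0,0],
    [0,0,0.42,0,0,0],
    [0,0,0,0,0,0],
    [0.1,0,0,0,0,0],
    [0.08,0,0,0,0,0],
    [0.06,0,0,0,0,0],
    [0.04,0,0,0,0,0],
    [0.03,0,0,0,0,0],
    [0,0,0,0,0,0],
  ],
)

```text
time: 23.35
tool_pos: [0.5673, 0.0323, 0.0342]
ee_rot: [3.141, 0.005, 2.96]
wrist_force: [4.9, -0.3, -0.5]
width: 0.0514
finger_force: 2.6
```

```bash
cat > xs.py <<'E'
from h import *
T=snapshot("wrist"); o=get_obs()
a=np.radians(-10.35); R=np.array([[np.cos(a),np.sin(a)],[-np.sin(a),np.cos(a)]])
print("tcp tray",np.round(R@o["tool_pos"][:2]*1000-[525,98.7],1),o["tool_pos"][2],o["wrist_force"],o["time"])
W=cloud(T); Q=W[...,:2]@R.T*1000-[525,98.7]; z=W[...,2]*1000
hsv=cv2.cvtColor(T["image"],cv2.COLOR_BGR2HSV)
for y0,wd in((34.5,35),(-47.5,22)):
    k=(abs(Q[...,1]-y0)<wd)&(z>26.5)&(z<36)&(Q[...,0]<-60)&(hsv[...,1]<90)
    if k.sum()>9: print("rim -x",k.sum(),np.round(np.percentile(Q[k][:,0],[1,50]),1),np.median(z[k]))
    print([(x0,float(np.round(np.median(z[q]),1)),int(np.median(hsv[q][:,1]))) for x0 in range(20,80,4) if (q:=(abs(Q[...,1]-y0)<11)&(z>8)&(z<50)&(abs(Q[...,0]-x0)<1.5)).any()])
E
python3 xs.py
```

```text
tcp tray [27.2 35. ] 0.034141235385412305 [ 4.99937667 -0.75888605 -0.47635212] 23.4
rim -x 842 [-78.3 -76.2] 29.728635352877866
[(20, 42.3, 51), (24, 42.8, 51), (28, 43.4, 52), (32, 43.9, 52), (36, 43.2, 39), (40, 29.3, 14), (44, 30.6, 13), (48, 30.6, 14), (60, 18.0, 13), (64, 15.0, 12), (68, 11.8, 12), (72, 9.2, 13)]
[(20, 8.3, 197), (24, 14.0, 195), (28, 14.2, 196), (32, 34.8, 12), (36, 32.1, 15), (40, 26.4, 13), (44, 8.3, 192), (48, 8.1, 191)]
```

>>> drive_tool(
  commands=[
    [-0.15,0,0,0,0,0],
    [0,0,-0.5,0,0,0],
    [0,0,-0.5,0,0,0],
    [0.33,0,0,0,0,0],
    [0,0,0.4,0,0,0],
    [0,0,0.3,0,0,0],
    [0,0,0.08,0,0,0],
    [0,0,0.08,0,0,0],
    [0,0,0.08,0,0,0],
    [0,0,0,0,0,0],
  ],
)

```text
time: 24.65
tool_pos: [0.5575, 0.0338, 0.0342]
ee_rot: [-3.141, -0.002, 2.96]
wrist_force: [-0.2, -0.6, 0.4]
width: 0.0515
finger_force: 0.0
```

```bash
python3 xs.py
```

```text
tcp tray [17.4 34.7] 0.034184555420536354 [-0.62602938  0.65797079 -0.41086388] 24.7
rim -x 673 [-76.5 -74.6] 30.31641393348589
[(20, 30.5, 52), (24, 30.8, 51), (28, 30.7, 36), (32, 35.6, 27), (36, 38.2, 12), (40, 37.5, 11), (44, 36.9, 11), (48, 36.0, 12), (72, 38.6, 12), (76, 38.9, 12)]
[(20, 8.3, 195), (24, 14.0, 196), (28, 14.4, 198), (36, 8.8, 195)]
```

The latch has snapped shut: the hook is at 36–38 mm over the tongue, the paddle is up at 39 mm, and the rim is level at 30 mm. One light press to seat it, then the narrow dish.

>>> drive_tool(
  commands=[
    [0,0,0.08,0,0,0],
    [0,0,0.07,0,0,0],
    [0,0,0,0,0,0],
  ],
)

```text
time: 25.08
tool_pos: [0.5585, 0.0337, 0.0301]
ee_rot: [3.142, 0.001, 2.96]
wrist_force: [-0.7, -0.0, 4.0]
width: 0.0517
finger_force: 2.2
```

>>> drive_tool(
  commands=[
    [0,0,-0.9,0,0,0],
    [0,0,-0.9,0,0,0],
    [0,0,-0.9,0,0,0],
    [0,0,-0.9,0,0,0],
    [0,0,-0.7,0,0,0],
    [0,0,0,0,0,0],
  ],
)

```text
time: 25.82
tool_pos: [0.5596, 0.0337, 0.2039]
ee_rot: [3.141, 0.005, 2.96]
wrist_force: [0.3, 0.1, -0.4]
width: 0.0518
finger_force: 0.0
```

```bash
python3 xs.py; python3 prof.py | head -3; python3 - <<'E'
from h import *
# narrow dish approx (485.5,-307), yaw 16.5deg ; tool yaw = 16.5+90
y=np.radians(106.5); c=np.array([.4855,-.307])-.063*np.array([np.cos(y),np.sin(y)])
print(c,y); plan(c[0],c[1],.2,y)
E
```

```text
tcp tray [18.4 34.9] 0.20162790351451643 [ 0.29906373 -0.54463079  1.08339169] 25.875
rim -x 167 [-75.5 -74.3] 30.415118736607777
[(20, 30.3, 42), (24, 30.6, 42), (28, 30.6, 44), (32, 36.5, 14), (36, 36.7, 14), (40, 36.9, 14), (44, 36.7, 8), (48, 36.9, 13), (52, 33.5, 14), (56, 35.4, 14), (60, 37.1, 14), (64, 38.7, 14), (68, 41.3, 14), (72, 42.9, 14), (76, 44.3, 18)]
[(24, 14.2, 195), (28, 14.7, 196), (32, 34.8, 14), (36, 31.5, 28), (40, 26.8, 15), (44, 30.2, 15), (48, 41.4, 24), (52, 35.2, 24), (56, 28.5, 17), (60, 18.3, 15), (64, 15.3, 16), (68, 12.3, 15), (72, 9.1, 18), (76, 8.0, 196)]
tcp tray [17.6 34.8] 0.20010008123053596 [-3.14149434e+00 -1.60353986e-03  2.95979960e+00] 0.051585205717008906
side rim [(-72, 30.7), (-62, 30.6), (-52, 30.3), (-42, 30.5), (-32, 30.7), (-22, 30.7), (-12, 30.6), (-2, 30.2), (8, 30.1), (18, 30.3)]
mid [(12, 10.9), (18, 29.6), (24, 30.9), (30, 31.0), (36, 36.7), (42, 36.6), (48, 33.8), (54, 34.5), (60, 37.1), (66, 39.9), (72, 42.8), (78, 42.5)]
[ 0.50339297 -0.36740564] 1.858775653373961
t 25.93 pos [0.5578 0.0338 0.2001] rot [-3.141e+00 -2.000e-03  2.960e+00] F [ 0.2 -0.5 -1.2] w 0.0516
 turn units [-1.000e-02 -1.000e-02  1.101e+01]  shift BEFORE turn [ -0.48 -10.11   0.  ]  AFTER turn [-9.23 -4.15  0.  ]
```

The wide dish is home and latched, with its rim level at 30.3–30.7 mm. Moving on to the narrow dish.

>>> drive_tool(
  commands=[
    [0,0,0,0,0,1],
    [0,0,0,0,0,1],
    [0,0,0,0,0,1],
    [0,0,0,0,0,1],
    [0,0,0,0,0,1],
    [0,0,0,0,0,1],
    [0,0,0,0,0,1],
    [0,0,0,0,0,1],
    [0,0,0,0,0,1],
    [0,0,0,0,0,1],
    [0,0,0,0,0,1],
  ],
  gripper=0.5,
)

```text
time: 27.3
tool_pos: [0.5571, 0.0338, 0.1985]
ee_rot: [-3.137, -0.002, 1.856]
wrist_force: [-0.5, 0.1, 0.5]
width: 0.0471
finger_force: 0.0
```

>>> drive_tool(
  commands=[
    [-0.77,-0.346,0,0,0,0],
    [-0.77,-0.346,0,0,0,0],
    [-0.77,-0.346,0,0,0,0],
    [-0.77,-0.346,0,0,0,0],
    [-0.77,-0.346,0,0,0,0],
    [-0.77,-0.346,0,0,0,0],
    [-0.77,-0.346,0,0,0,0],
    [-0.77,-0.346,0,0,0,0],
    [-0.77,-0.346,0,0,0,0],
    [-0.77,-0.346,0,0,0,0],
    [-0.77,-0.346,0,0,0,0],
    [-0.77,-0.346,0,0,0,0],
    [0,0,0,0,0,0],
    [0,0,0,0,0,0],
  ],
)

```text
time: 29.05
tool_pos: [0.5039, -0.3669, 0.1995]
ee_rot: [-3.14, -0.003, 1.86]
wrist_force: [0.2, 0.1, -0.5]
width: 0.0468
finger_force: 0.0
```

```bash
python3 - <<'E'
from h import *
w=snapshot("wrist")
b=(.40,.60,-.40,-.22)
for lo,hi in((.019,.029),(.055,.065)):
    P,h=rect(w,b,lo,hi)
    if len(P)>5: print(lo,hi,len(P),wrect(P),np.round(np.median(P,0)*1000,1))
r=wrect(rect(w,b,.055,.065)[0]); y=np.radians(106.3)
plan(r[0][0]/1000,r[0][1]/1000,.0265,y)
E
```

```text
0.019 0.029 1007 (array([ 494. , -304.9]), array([114.2,  58.1]), 15.5) [ 517.3 -295.8   24.4]
0.055 0.065 392 (array([ 485.6, -307.3]), array([11.1, 38.9]), 16.3) [ 485.3 -306.6   60.4]
t 29.1 pos [ 0.5042 -0.3666  0.2001] rot [-3.141e+00 -2.000e-03  1.861e+00] F [-0.2  0.8  0.2] w 0.0473
 turn units [-0.01 -0.02  0.05]  shift BEFORE turn [ 1.54 -0.02  4.34]  AFTER turn [ 1.55 -0.03  4.34]
```

>>> drive_tool(
  commands=[
    [0.77,-0.01,0.5,0,0,0.13],
    [0.77,-0.01,0.5,0,0,0],
    [0,0,0.8,0,0,0],
    [0,0,0.8,0,0,0],
    [0,0,0.6,0,0,0],
    [0,0,0.5,0,0,0],
    [0,0,0.4,0,0,0],
    [0,0,0.24,0,0,0],
    [0,0,0,0,0,0],
    [0,0,0,0,0,0],
  ],
)

```text
time: 30.35
tool_pos: [0.487, -0.3092, 0.0287]
ee_rot: [3.141, 0.001, 1.847]
wrist_force: [0.5, -0.1, -0.2]
width: 0.0472
finger_force: 0.0
```

>>> drive_tool(
  commands=[
    [0,0,0,0,0,0],
    [0,0,0,0,0,0],
    [0,0,0,0,0,0],
    [0,0,0,0,0,0],
    [0,0,0,0,0,0],
  ],
  gripper=1,
)

```text
time: 30.98
tool_pos: [0.4864, -0.309, 0.028]
ee_rot: [-3.142, 0.0, 1.847]
wrist_force: [-0.2, 0.3, 1.2]
width: 0.0116
finger_force: 30.0
```

>>> drive_tool(
  commands=[
    [0,0,-0.3,0,0,0],
    [0,0,-0.7,0,0,0],
    [0,0,-0.8,0,0,0],
    [0,0,0,0,0,0],
    [0,0,0,0,0,0],
  ],
)

```text
time: 31.6
tool_pos: [0.4859, -0.3085, 0.0989]
ee_rot: [-3.141, -0.001, 1.847]
wrist_force: [0.2, 0.7, -0.6]
width: 0.0118
finger_force: 30.0
```

```bash
python3 - <<'E'
from h import *
plan(.5020,-.0396,.10,np.radians(-10.35+90))
E
```

```text
t 31.6 pos [ 0.4859 -0.3085  0.0989] rot [-3.141e+00 -1.000e-03  1.847e+00] F [ 0.2  0.7 -0.6] w 0.0118
 turn units [-0.01 -0.01  4.57]  shift BEFORE turn [ 6.36  2.22 -0.02]  AFTER turn [ 6.69 -0.81 -0.03]
```

>>> drive_tool(
  commands=[
    [0,0,0,0,0,0.91],
    [0,0,0,0,0,0.91],
    [0,0,0,0,0,0.91],
    [0,0,0,0,0,0.92],
    [0,0,0,0,0,0.92],
    [0.74,-0.09,0,0,0,0],
    [0.74,-0.09,0,0,0,0],
    [0.74,-0.09,0,0,0,0],
    [0.74,-0.09,0,0,0,0],
    [0.74,-0.09,0,0,0,0],
    [0.74,-0.09,0,0,0,0],
    [0.74,-0.09,0,0,0,0],
    [0.74,-0.09,0,0,0,0],
    [0.74,-0.09,0,0,0,0],
    [0,0,0,0,0,0],
    [0,0,0,0,0,0],
  ],
)

```text
time: 33.6
tool_pos: [0.5017, -0.0413, 0.0986]
ee_rot: [-3.139, 0.001, 1.39]
wrist_force: [0.8, 0.5, 0.1]
width: 0.0118
finger_force: 30.0
```

```bash
python3 rel.py rel3; python3 - <<'E'
from h import *
import pickle
T=pickle.load(open("rel3.pkl","rb")); a=np.radians(-10.35); R=np.array([[np.cos(a),np.sin(a)],[-np.sin(a),np.cos(a)]])
W=cloud(T); Q=W[...,:2]@R.T*1000-[525,98.7]; z=W[...,2]*1000
k=(z>86)&(z<101)&(abs(Q[...,1]+25)<25)&(Q[...,0]>-90)&(Q[...,0]<60)
print("rim y",np.round(np.percentile(Q[k],[.5,99.5],axis=0),1),wrect(Q[k]/1000))
E
```

```text
tcp tray [-23.8 -49.5] 0.09887699444388484 [-3.13985269e+00  4.67781906e-04  1.38915030e+00]
rim 2299 (array([-15.4, -39.6]), array([113.8,  43.5]), 0.3) z [0.09265045 0.09508011 0.09640548] x [-72.  41.] y [-60.5 -18.2]
0.0265 3613 x [-82.  -81.6 -20.   50.8] y [-66.7 -47.2  32.7  76.2  80.5]
0.018 1957 x [-78.4 -78.2 -24.   59.1] y [-48.1 -36.4  17.2  83.   83.3]
rim y [[-71.9 -49.9]
 [ 40.9 -18.1]] (array([-15.4, -34. ]), array([ 31.9, 113.9]), 90.0)
```

>>> drive_tool(
  commands=[
    [-0.015,-0.05,0.3,0,0,0],
    [0,0,0.3,0,0,0],
    [0,0,0.3,0,0,0],
    [0,0,0.2,0,0,0],
    [0,0,0.12,0,0,0],
    [0,0,0.1,0,0,0],
    [0,0,0,0,0,0],
  ],
)

```text
time: 34.52
tool_pos: [0.5006, -0.0412, 0.0471]
ee_rot: [3.141, -0.0, 1.39]
wrist_force: [0.1, -0.1, -0.7]
width: 0.0115
finger_force: 30.0
```

>>> drive_tool(
  commands=[
    [0,0,0,0,0,0],
    [0,0,0,0,0,0],
    [0,0,0,0,0,0],
    [0,0,-0.6,0,0,0],
    [0,0,-0.8,0,0,0],
    [0,0,-0.6,0,0,0],
    [0,0,0,0,0,-1],
    [0,0,0,0,0,-1],
    [0,0,0,0,0,-1],
    [0,0,0,0,0,-1],
    [0,0,0,0,0,-1],
  ],
  gripper=0.5,
)

```text
time: 35.9
tool_pos: [0.5005, -0.0413, 0.1272]
ee_rot: [3.141, 0.0, 1.893]
wrist_force: [1.2, 0.7, -0.2]
width: 0.0469
finger_force: 0.0
```

>>> drive_tool(
  commands=[
    [0,0,0,0,0,-1],
    [0,0,0,0,0,-1],
    [0,0,0,0,0,-1],
    [0,0,0,0,0,-1],
    [0,0,0,0,0,-1],
    [0,0,0,0,0,-1],
    [0,0,0,0,0,-1],
    [0,0,0,0,0,-1],
    [0,0,0,0,0,-1],
    [0,0,0,0,0,-1],
    [0,0,0,0,0,-0.7],
    [-0.58,0,0,0,0,0],
    [-0.58,0,0,0,0,0],
    [0,0,0,0,0,0],
    [0,0,0,0,0,0],
  ],
  gripper=0.61,
)

```text
time: 37.78
tool_pos: [0.5454, -0.0495, 0.1269]
ee_rot: [3.141, -0.001, 2.96]
wrist_force: [0.5, 0.4, -0.2]
width: 0.0364
finger_force: 0.0
```

```bash
python3 xs.py; python3 prof.py
```

```text
tcp tray [ 20.4 -49.4] 0.1270127987622103 [-0.75552294  0.42639858 -0.55660255] 37.825
rim -x 287 [-76.4 -74.5] 30.471893371698258
[(20, 30.4, 46), (24, 30.8, 38), (28, 30.7, 38), (32, 36.7, 13), (36, 36.6, 13), (40, 36.6, 12), (44, 36.9, 9), (48, 36.4, 13), (52, 33.6, 13), (56, 35.4, 12), (60, 37.2, 13), (64, 39.4, 13), (68, 40.7, 12)]
rim -x 189 [-69.4 -67.6] 29.701648570075694
[(20, 21.5, 36), (24, 38.7, 54), (28, 42.3, 36), (32, 43.5, 36), (36, 43.9, 37), (40, 44.6, 38), (44, 42.8, 14), (48, 43.4, 16), (52, 31.8, 17), (60, 18.5, 15), (64, 15.0, 15), (68, 12.1, 15), (72, 9.1, 16), (76, 8.2, 197)]
tcp tray [ 20.4 -49.4] 0.12713421756084414 [ 3.14149737e+00 -3.03342180e-04  2.95986925e+00] 0.036845620526781246
side rim [(-72, 30.0), (-62, 30.3), (-52, 30.3), (-42, 30.2), (-32, 30.5), (-22, 30.4), (-12, 30.2), (-2, 30.5), (8, 30.2), (18, 30.4)]
mid [(12, 10.6), (18, 27.2), (24, 30.9), (30, 33.4), (36, 36.9), (42, 36.5), (48, 36.4), (54, 34.4), (60, 37.4), (66, 40.2)]
side rim [(-72, 30.1), (-62, 30.5), (-52, 32.1), (-42, 33.5), (-32, 34.8), (-22, 36.2), (-12, 37.3), (-2, 38.8), (8, 40.0), (18, 41.5), (28, 41.9)]
mid [(12, 20.6), (18, 21.5), (24, 39.4), (30, 43.2), (36, 44.0), (42, 44.7), (48, 42.5), (54, 31.3), (60, 18.6), (66, 13.4), (72, 9.7), (78, 8.2)]
```

The narrow dish rests the same way, with its tongue tip at the hook. I'll repeat the nudge and press.

>>> drive_tool(
  commands=[
    [-0.47,0.04,0,0,0,0],
    [0,0,0.8,0,0,0],
    [0,0,0.8,0,0,0],
    [0,0,0.5,0,0,0],
    [0,0,0.23,0,0,0],
    [0,0,0,0,0,0],
    [0.1,0,0,0,0,0],
    [0.08,0,0,0,0,0],
    [0.06,0,0,0,0,0],
    [0.04,0,0,0,0,0],
    [0.03,0,0,0,0,0],
    [0,0,0,0,0,0],
  ],
)

```text
time: 39.38
tool_pos: [0.5528, -0.0492, 0.0341]
ee_rot: [3.142, 0.001, 2.96]
wrist_force: [0.5, 1.1, 1.2]
width: 0.0369
finger_force: 0.5
```

```bash
python3 xs.py
```

```text
tcp tray [ 27.7 -47.8] 0.03402948846137292 [ 0.64077517 -0.58505389  0.85128188] 39.425
rim -x 732 [-76.1 -74.4] 30.301490804924022
[(20, 30.4, 46), (24, 30.7, 33), (28, 30.7, 35), (32, 36.5, 13), (36, 36.6, 13), (40, 21.1, 14), (44, 22.3, 22), (48, 8.0, 179)]
rim -x 539 [-78.3 -76. ] 29.503121353327497
[(20, 41.9, 51), (24, 42.3, 51), (28, 43.0, 51), (32, 43.4, 51), (36, 42.6, 49), (40, 28.8, 17), (44, 30.2, 12), (48, 30.9, 13), (60, 18.0, 12), (64, 15.0, 12), (68, 11.9, 12), (72, 9.0, 14)]
```

>>> drive_tool(
  commands=[
    [-0.15,0,0,0,0,0],
    [0,0,-0.5,0,0,0],
    [0,0,-0.5,0,0,0],
    [0.34,0,0,0,0,0],
    [0,0,0.4,0,0,0],
    [0,0,0.3,0,0,0],
    [0,0,0.08,0,0,0],
    [0,0,0.08,0,0,0],
    [0,0,0.08,0,0,0],
    [0,0,0,0,0,0],
    [0,0,0.08,0,0,0],
    [0,0,0.07,0,0,0],
    [0,0,0,0,0,0],
  ],
)

```text
time: 41.05
tool_pos: [0.5452, -0.0479, 0.0302]
ee_rot: [3.142, -0.0, 2.96]
wrist_force: [-0.9, 0.6, 2.7]
width: 0.0369
finger_force: 1.2
```

>>> drive_tool(
  commands=[
    [0,0,-0.9,0,0,0],
    [0,0,-0.9,0,0,0],
    [0,0,-0.9,0,0,0],
    [0,0,-0.9,0,0,0],
    [0,0,-0.7,0,0,0],
    [0,0,0,0,0,0],
    [0,0,0,0,0,0],
  ],
)

```text
time: 41.92
tool_pos: [0.5446, -0.0477, 0.2004]
ee_rot: [3.141, -0.003, 2.96]
wrist_force: [0.2, 0.5, 0.2]
width: 0.0371
finger_force: 0.0
```

```bash
python3 xs.py; python3 prof.py final.png
```

```text
tcp tray [ 19.  -47.8] 0.19994859871577506 [-0.68239608  0.15459638  0.65917954] 41.975
rim -x 179 [-75.7 -74.5] 30.393171117573395
[(20, 30.4, 49), (24, 31.0, 40), (28, 30.9, 41), (32, 36.5, 13), (36, 36.8, 13), (40, 36.7, 13), (44, 36.5, 12), (48, 37.0, 13), (52, 33.5, 13), (56, 35.4, 13), (60, 37.1, 13), (64, 38.9, 13), (68, 41.3, 13), (72, 42.6, 13), (76, 44.4, 14)]
rim -x 96 [-74.7 -73.4] 30.472689433187547
[(20, 30.1, 45), (24, 30.9, 41), (28, 30.7, 41), (32, 36.4, 14), (36, 36.5, 13), (40, 36.7, 13), (44, 36.9, 10), (48, 36.5, 13), (52, 33.4, 13), (56, 35.2, 13), (60, 37.4, 13), (64, 39.1, 13), (68, 41.0, 13), (72, 42.4, 14), (76, 44.2, 14)]
tcp tray [ 18.9 -47.8] 0.19984843917693576 [ 3.14144045 -0.00400766  2.95979238] 0.03664396314026189
side rim [(-72, 30.7), (-62, 30.4), (-52, 30.6), (-42, 30.4), (-32, 30.2), (-22, 30.5), (-12, 30.3), (-2, 29.8), (8, 30.3), (18, 30.1)]
mid [(12, 10.8), (18, 27.5), (24, 30.8), (30, 34.0), (36, 36.7), (42, 36.7), (48, 34.8), (54, 34.6), (60, 37.4), (66, 40.2), (72, 43.0), (78, 43.2)]
side rim [(-72, 30.2), (-62, 30.6), (-52, 30.6), (-42, 30.7), (-32, 30.8), (-22, 30.5), (-12, 30.6), (-2, 30.3), (8, 30.5), (18, 30.6)]
mid [(12, 10.7), (18, 29.0), (24, 30.8), (30, 32.4), (36, 36.6), (42, 36.7), (48, 34.3), (54, 34.4), (60, 37.4), (66, 40.0), (72, 42.8), (78, 43.4)]
```

View pics/final.png

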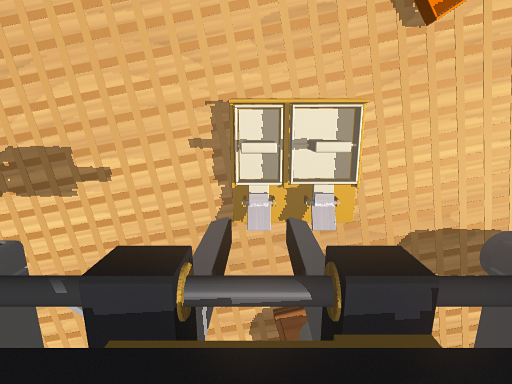

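The view shows both dishes level in their bays, narrow at (260,145) and wide at (325,145). Both latches are shut over the tongues, at (259,205) and (323,205), and the gripper is clear. Handing in.

```bash
python3 -c "
from bench import close_job; print(close_job())"
```

```text
the job is handed in; nothing more can be done
None
```

Both dishes are seated level in their own bays with the latches snapped shut over their tongues, and I handed the job in at about 42 s; it gave no verdict back.

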